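Let the wound dial drum back to home and re-lock its pawl

ROBOT

A 6-joint arm with a two-finger parallel gripper is mounted at the origin on the work surface. World frame = base frame: x ahead of the robot, y to its left, z up, the work surface at z = 0. Lengths are in m, angles in rad, forces in N, time in s.
With the tool pointing down it reaches from about 0.35 to 0.975 m from the base axis. Payload 7.1 kg.
Tool frame: the origin (TCP) lies at the very end of the fingers, on their centre line; the grasp point (between the pads) lies 19 mm behind it (env.grip_point_offset is the distance from the TCP to the grasp point, in m); z points along the fingers, y is the line along which they close (so a half turn about z gives the same grasp; the last joint's range is limited). The gripper opens to 88 mm and grips with 3 to 60 N. Pads are 20 mm wide; open, the fingers measure 115 mm over their backs; the gripper's body (75 mm by 178 mm) begins 61 mm behind the grasp point.
Start: joints at [1.094, 0.423, 1.63, -0, 1.089, -0.019], TCP at [0.276, 0.561, 0.223] pointing down, gripper open.
Joint ranges: [-3, 3], [-0.9, 2.11], [0.09, 2.58], [-1.31, 4.45], [0.11, 2.69], [-2.54, 2.54]. Speed limits (rad/s): [2.39, 2.39, 3.01, 3.14, 3.14, 3.14].

INTERFACE

Orientations are given as a 3x3 rotation matrix whose columns are the frame's x, y, z axes.
In Python, from workcell import env gives the robot as it stands. The module is installed in compiled form; this text tells all that it offers.
- The arm moves only by the shell command python3 -m jog [OPENING], which reads ROWS from standard input. ROWS is a JSON object whose key "offsets" holds a list of rows, 1 to 8 of them, each of 6 numbers: dx, dy, dz in m, then a rotation vector rx, ry, rz in rad; each row shifts and turns the commanded pose from where the row before left it, along the tool's axes as they then stand; what a row does not reach is not made up. A row lasts 1/12 s, in which the tool goes at most 0.0417 m and 0.125 rad, less where a joint would pass 70% of its speed; a pose out of reach is approached as far as the arm can. OPENING is the finger opening in m, set as the command begins (- or left out keeps the last). The fingers move at their own pace and stop on an object; the grip force is fixed at half the most. Time passes only in rows, so rows that do not move let the fingers close. It prints the time, the measured TCP pose, the force, the opening and the grip force at its end. Input that does not fit is refused with a message, and nothing moves.
- env.get_obs(): the state, without advancing time (a new reading comes with each control period).
- env.get_image(name): name is "side" or "top" or "wrist"; returns the picture (384x512x3 uint8, red, green, blue); there is no depth.
- env.camera_info(name): a dict with "mtx" (3x3 intrinsics, pixels), "xyz" and "attitude" of the camera in the world; the wrist camera has in their place "mount" (4x4, takes a point from camera to tool coordinates, whose origin is the TCP and whose axes are the flange's). Camera axes: x right, y up, looking along -z (the intrinsics and any distortion apply to the point x, -y, -z); pixel columns grow to the right and rows downward; lengths in m; the calibration is good to about 2 mm. A picture is of the moment at which its call begins: read the wrist's pose just before it. camera_info takes no time and is no camera call.
- env.sign_off(): hands the job in; it is judged then, once.
The state is a dict: "time": time; "q": joint angles; "qvel": joint speeds; "tau": joint torques, N m; "tcp_pos": TCP position; "ee_rot": TCP orientation; "ft_force": force on the tool from outside, world axes, zero at the start; "torque": the same for the moment, N m; "grip_width": finger opening in m; "grip_force": force on a finger pad.
Only numpy, scipy, OpenCV 4.12 (cv2) and the standard library are available. Lean on these libraries where they do the work, as an engineer would, in place of code of your own. Each camera call takes 0.05 s, during which the arm holds its last target. There are 200 camera calls.

TASK

The sprung dial drum has been wound past home. Press the release button, gently and without forcing the pawl against its stop, to lift the pawl clear of the ratchet wheel and let the drum turn itself back; then let the pawl drop again so that it locks the drum at home, with the drum's raised rib under the brass pointer. Leave the things around it where they are.

Things in the scene. Friction and masses are not known exactly. Their poses are not given: they have to be found in the camera images.
- unit: Fixed dial-indexing unit. Dark base plate (x -120 to +70, y -120 to +160, 15 mm thick), red cast housing at the -x end, 140 mm high. Origin on the table under the drum's middle, z up. The aluminium drum, diameter 80 mm, lies along the unit's x, its axis 85 mm up. Fixed posts: pawl at y 64, button guide at y 152 (190 mm high), pointer at y -78 mm.
- drum (a joint): Drum angle, rad. 0 = home, where the pawl holds it with its dark rib under the pointer. Positive = wound past home (drum top moves to unit -y). Starts 2 to 4 teeth wound (tooth = 0.524); may creep back up to one tooth (2 s) at first. A damped spring drives it back at about 0.25 rad/s when the pawl is clear, past home to -1.2 if not caught; it can be wound up under the pawl (0.2 N m).
- wheel (a point): Centre of the steel ratchet wheel on the drum's +x end: 12 saw teeth, tip radius 55, root radius 46, 14 mm thick, axis along unit x, 85 mm above the table. A dark bar on its +x face continues the drum's raised rib (12 x 6 mm section, along the drum), so that both show the angle.
- pointer (a point): Tip of the fixed slim brass pointer on the -y side of the drum, 52 mm from its axis. It points at the axis, down at 45 degrees towards unit +y. The rib stands right under it at home.
- pawl: Dark steel see-saw lever along unit y, 132 mm long, 10 mm thick, on a pin at its origin (unit y 62, 143 mm above the table). Nose at the -y end, on the wheel's top; tail at the +y end under the release button. A light spring drops the nose into whichever gap comes; the next tooth face then stops against it. When the nose is lifted the tail meets a hard stop screw soon after the nose is clear.
- button: Release button: round steel cap, diameter 34, 8 mm thick, on a 10 mm rod in a brass guide at unit x 36, y 117 mm; pressed straight down to push the pawl's tail down and so lift its nose. Springs back up when let go. Origin: on its axis at table height when up. Not over 15 N.
- button_top (a point): Middle of the cap's top, 232 mm above the table when up, nothing above it. First comes free play of 2 to 20 mm (set differently each time, in no reading; 1 to 2 N), then the loaded nose is levered out over some 8 mm at 5 to 9 N, then it is clear (about 4 N), and 1 to 2 mm further the stop is hard. So no fixed depth serves: feel for it and watch the nose and drum.
- pawl_nose (a point): Lower tip of the pawl's nose, 62 mm from the pin. Seated in a gap it is about 131 mm above the table (46 mm above the drum's axis); it clears the teeth at 140 mm.
- ink_cup: Bystander: open steel cup, 64 wide, 50 tall (mm). Origin: middle of its underside. To be left alone.
- print_pad: Bystander: orange-pink silicone printing pad, 60 wide, 50 tall (mm). Origin: middle of its underside. To be left alone.
- spacer_ring: Bystander: flat steel ring, 56 wide, 14 tall (mm). Origin: middle of its underside. To be left alone.
- solvent: Bystander: clear bottle, 44 wide, 120 tall (mm). Origin: middle of its underside. To be left alone.
- dial_box: Bystander: grey open box with four compartments, 110 x 90 x 25 (mm). Origin: middle of its underside. To be left alone.
- driver: Bystander: screwdriver lying down, about 200 long (mm). Origin: middle of its underside. To be left alone.
- ink_jar: Bystander: amber jar with black cap, 52 wide, 60 tall (mm). Origin: middle of its underside. To be left alone.
- brush: Bystander: brush lying down, about 200 long (mm). Origin: middle of its underside. To be left alone.

How it is judged:
On the way, in this order (a step that is already met when the one before it is completed fails the run):
1. the fingers hold the pawl's nose clear of the wheel while the drum is still wound (z of pawl_nose in the frame of unit above 0.139 m and (contact force between the fingers and button above 0.5 N or contact force between the fingers and pawl above 0.5 N) and value of joint drum above 0.55 rad), for 0.15 s.
2. the drum has turned back to within its last tooth before home (value of joint drum below 0.47 rad), for 0.1 s.
At the end, for the whole second after the job is handed in: The drum stands still within 0.1 rad of home (0) and the pawl's nose is down in its gap (no more than 135.5 mm above the table) (value of joint drum between -0.1 and 0.1 rad and z of pawl_nose in the frame of unit below 0.1355 m and velocity of joint drum between -0.05 and 0.05 rad/s); the robot touches nothing.
It fails at once if the button or the pawl is pressed with more than 15 N (contact force between the fingers and button above 15 N or contact force between the fingers and pawl above 15 N).
It fails at once if a bystander is shifted by more than 25 mm (distance of any of ink_cup, print_pad, spacer_ring, solvent, dial_box, driver, ink_jar, brush from where it was at the start of the episode above 0.025 m).
It also fails if it takes over 61 s, if anything falls off the work surface, if the arm or the gripper's body presses on something with over 40 N, if the wrist force passes 120 N, or if a joint passes its speed limit or range.

## Working session

There is one attempt and no reset: what is moved stays moved. The work goes in short steps, Python scripts to look and compute and a shell command to move; the robot and the scene stay as the last step left them, time stands still between calls to the robot, and variables do not carry over. Pictures are saved under pics/ and viewed, at most 10 in all, crops included, and the job is handed in when it is done.

```bash
mkdir -p pics; python3 - <<'E'
from workcell import env
import cv2,numpy as np
o=env.get_obs();print(o['time'],o['tcp_pos'],o['ee_rot'],o['ft_force'],o['grip_width'])
a=[]
for n in("side","top"):
    i=env.camera_info(n);print(n,i)
    im=env.get_image(n)[:,:,::-1];cv2.imwrite(f'pics/{n}0.png',im);a.append(im)
print(env.camera_info("wrist"))
E
```

```text
0.0 [0.27596317 0.56013371 0.22189235] [[-8.97000921e-01  4.42028101e-01 -7.11226691e-04]
 [ 4.42028673e-01  8.96999812e-01 -1.41047984e-03]
 [ 1.44984833e-05 -1.57958430e-03 -9.99998752e-01]] [-0.05557363  1.18184926 -0.17500882] 0.08796861604373213
side {'mtx': array([[462.97473733,   0.        , 259.57236506],
       [  0.        , 462.97473733, 192.12142158],
       [  0.        ,   0.        ,   1.        ]]), 'xyz': array([-0.04323444, -0.67941516,  0.85547002]), 'attitude': array([[ 7.43699269e-01,  4.16145922e-01, -5.23195918e-01],
       [-6.68514006e-01,  4.62188174e-01, -5.82641498e-01],
       [-6.48917258e-04,  7.83073855e-01,  6.21928385e-01]])}
top {'mtx': array([[357.35479372,   0.        , 259.35599397],
       [  0.        , 357.35479372, 192.42987609],
       [  0.        ,   0.        ,   1.        ]]), 'xyz': array([0.39282648, 0.0031129 , 1.13912446]), 'attitude': array([[-0.01914888,  0.9886988 , -0.14868761],
       [-0.99962665, -0.02183141, -0.01643017],
       [-0.01949055,  0.14831748,  0.98874771]])}
{'mtx': array([[303.46958498,   0.        , 258.1491425 ],
       [  0.        , 303.46958498, 187.22294525],
       [  0.        ,   0.        ,   1.        ]]), 'mount': array([[-1.79376237e-04,  9.52137088e-01,  3.05671285e-01,
         8.34298430e-02],
       [ 9.99999770e-01,  3.70633221e-04, -5.67660254e-04,
         5.94197973e-06],
       [-6.53782314e-04,  3.05671113e-01, -9.52136935e-01,
        -1.62988559e-01],
       [ 0.00000000e+00,  0.00000000e+00,  0.00000000e+00,
         1.00000000e+00]])}
```

View pics/side0.png

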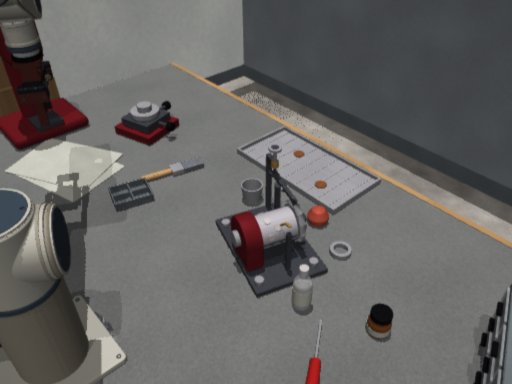

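View pics/top0.png

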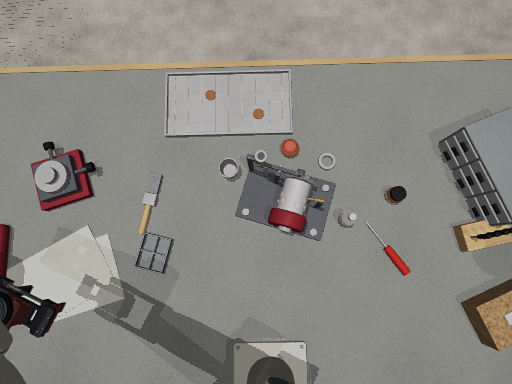

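The side view shows the button cap at about (275,149) and the pawl running to the wheel near (300,210). The top view shows the cap at (261,156), the base plate and the drum near (295,195).

```bash
cat > h.py <<'E'
import numpy as np,cv2
from workcell import env
def ray(n,uv,obs=None):
    i=env.camera_info(n)
    p=cv2.undistortPoints(np.array([[uv]],float),i['mtx'],None)[0,0]
    d=np.array([p[0],-p[1],-1.])
    if n=='wrist':
        m=i['mount'];R=obs['ee_rot'];o=R@m[:3,3]+obs['tcp_pos'];d=R@m[:3,:3]@d
    else: o=i['xyz'];d=i['attitude']@d
    return o,d/np.linalg.norm(d)
def tri(*rs):
    A=sum(np.eye(3)-np.outer(d,d) for o,d in rs);b=sum((np.eye(3)-np.outer(d,d))@o for o,d in rs)
    x=np.linalg.solve(A,b);return x,[round(float(np.linalg.norm(np.cross(x-o,d))),4) for o,d in rs]
def plane(r,z): o,d=r;return o+d*(z-o[2])/d[2]
E
python3 - <<'E'
from h import *
s=cv2.imread('pics/side0.png');t=cv2.imread('pics/top0.png')
a=cv2.resize(s[130:290,210:335],None,fx=3.2,fy=3.2,interpolation=2)
b=cv2.resize(t[140:250,225:345],None,fx=3.2,fy=3.2,interpolation=2)
c=np.zeros((512,784,3),np.uint8);c[:,:400]=a;c[:352,400:784]=b
cv2.imwrite('pics/c0.png',c)
print(tri(ray('side',(275,149)),ray('top',(261,156))))
E
```

```text
(array([0.62724208, 0.01152088, 0.22716297]), [0.001, 0.001])
```

View pics/c0.png

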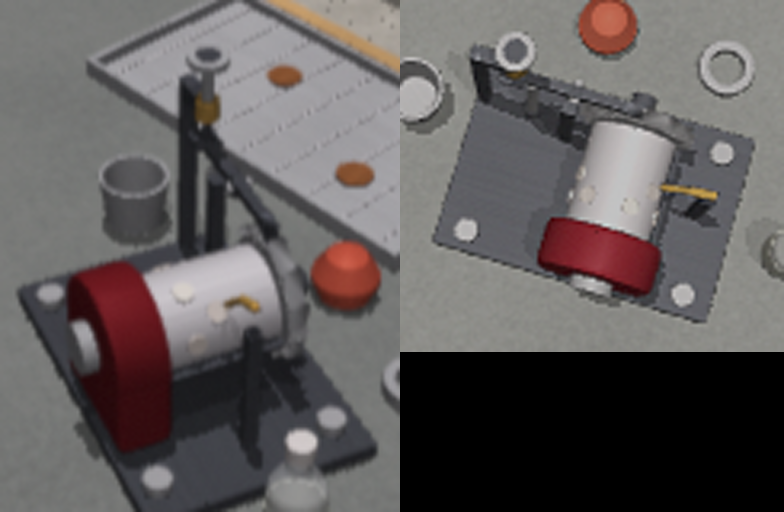

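```bash
python3 - <<'E'
from h import *
f=lambda u,v:plane(ray('top',(225+(u-400)/3.2,140+v/3.2)),.015)
BL,BR,TR=f(437,240),f(705,320),f(752,142)
g=lambda u,v:plane(ray('side',(210+u/3.2,130+v/3.2)),.015)
print(BL,BR,TR,g(22,292),g(375,450))
y=(BL-BR);print(np.linalg.norm(y),np.linalg.norm(TR-BR));y/=np.linalg.norm(y)
x=np.array([y[1],-y[0],0]);print('yaw',np.degrees(np.arctan2(x[1],x[0])))
b,e=tri(ray('side',(275,147.9)),ray('top',(260.9,155.9)));print('btn',b,e)
o=b-.036*x-.117*y;print('origin',o, 'BL in unit',(BL-o)@x,(BL-o)@y)
ob=env.get_obs();R=ob['ee_rot']
t=b+[0,0,.028];t[2]=.26
print('delta tool',R.T@(t-ob['tcp_pos']))
np.savez('u.npz',o=o,x=x,y=y,b=b)
E
```

```text
[0.4914553  0.09509448 0.015     ] [ 0.40816745 -0.16484428  0.015     ] [ 0.58245038 -0.21916097  0.015     ] [0.49328803 0.09102438 0.015     ] [ 0.58171034 -0.22662573  0.015     ]
0.2729560785388881 0.1825509352581352
yaw -17.76615369135071
btn [0.62688546 0.01159709 0.23044441] [0.0013, 0.0013]
origin [ 0.55690177 -0.08883838  0.23044441] BL in unit -0.11844926280494347 0.15519119504636977
delta tool [-0.55725253 -0.33708169 -0.03755036]
```

```bash
echo '{"offsets":[[0,0,-0.04,0,0,0],[0,0,-0.04,0,0,0],[-0.0348,-0.0211,0,0,0,0],[-0.0348,-0.0211,0,0,0,0],[-0.0348,-0.0211,0,0,0,0],[-0.0348,-0.0211,0,0,0,0],[-0.0348,-0.0211,0,0,0,0],[-0.0348,-0.0211,0,0,0,0]]}' | python3 -m jog 0
echo '{"offsets":[[-0.0348,-0.0211,0,0,0,0],[-0.0348,-0.0211,0,0,0,0],[-0.0348,-0.0211,0,0,0,0],[-0.0348,-0.0211,0,0,0,0],[-0.0348,-0.0211,0,0,0,0],[-0.0348,-0.0211,0,0,0,0],[-0.0348,-0.0211,0,0,0,0],[-0.0348,-0.0211,0,0,0,0]]}' | python3 -m jog
echo '{"offsets":[[0,0,0,0,0,-0.125],[0,0,0,0,0,-0.125],[0,0,0,0,0,-0.125],[0,0,0,0,0,-0.125],[0,0,0,0,0,-0.125],[0,0,0,0,0,-0.125]]}' | python3 -m jog
echo '{"offsets":[[0,0,0,0,0,-0.125],[0,0,0,0,0,-0.125],[0,0,0,0,0,-0.125],[0,0,0,0,0,-0.125],[0,0,0,0,0,0],[0,0,0,0,0,0]]}' | python3 -m jog
```

```text
time: 0.77
tcp_pos: [0.408, 0.353, 0.3025]
ee_rot: [[-0.897, 0.442, -0.0], [0.442, 0.897, -0.0], [0.0, -0.0, -1.0]]
ft_force: [0.7, -0.1, 0.5]
grip_width: 0.038
grip_force: 0.0
time: 1.43
tcp_pos: [0.5832, 0.0784, 0.3024]
ee_rot: [[-0.897, 0.442, -0.0], [0.442, 0.897, -0.0], [0.0, -0.0, -1.0]]
ft_force: [0.3, -0.1, -1.0]
grip_width: 0.0004
grip_force: 0.0
time: 1.93
tcp_pos: [0.5824, 0.0801, 0.3022]
ee_rot: [[-0.956, -0.294, -0.001], [-0.294, 0.956, -0.0], [0.001, 0.0, -1.0]]
ft_force: [0.4, -0.7, -0.4]
grip_width: 0.0005
grip_force: 0.0
time: 2.43
tcp_pos: [0.5825, 0.0803, 0.3024]
ee_rot: [[-0.705, -0.709, -0.001], [-0.709, 0.705, -0.0], [0.0, 0.0, -1.0]]
ft_force: [0.0, -0.2, 0.6]
grip_width: 0.0003
grip_force: 0.0
```

```bash
echo '{"offsets":[[0.0087,-0.04,0,0,0,0],[0.0087,-0.04,0,0,0,0],[0,0,0.03,0,0,0],[0,0,0.024,0,0,0],[0,0,0,0,0,0],[0,0,0,0,0,0]]}' | python3 -m jog
python3 - <<'E'
from h import *
w=env.get_image('wrist')[:,:,::-1];s=env.get_image('side')[:,:,::-1]
cv2.imwrite('pics/w1r.png',w);cv2.imwrite('pics/s1r.png',s)
a=cv2.resize(s[130:290,220:320],None,fx=3,fy=3,interpolation=2)
c=np.zeros((480,800,3),np.uint8);c[:384,:500]=w[:,6:506];c[:,500:]=a
cv2.imwrite('pics/c1.png',c)
E
```

```text
time: 2.93
tcp_pos: [0.6265, 0.0117, 0.2475]
ee_rot: [[-0.704, -0.71, -0.003], [-0.71, 0.704, 0.0], [0.002, 0.002, -1.0]]
ft_force: [-0.6, -0.1, 0.6]
grip_width: 0.0006
grip_force: 0.0
```

View pics/c1.png

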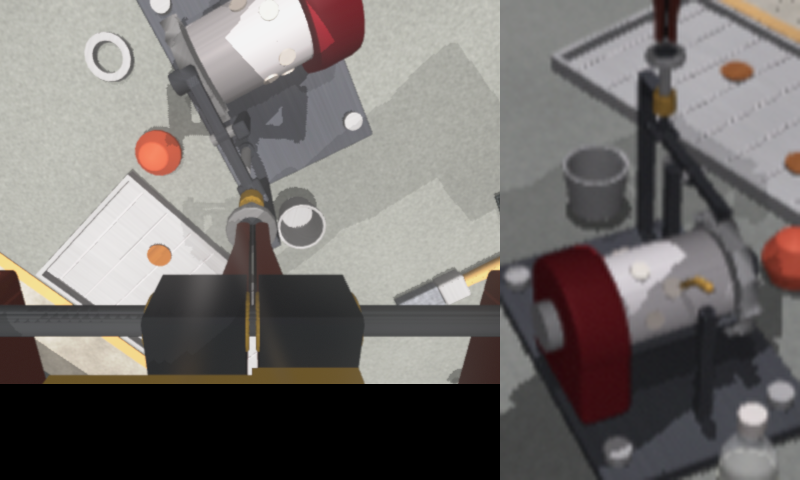

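The wrist view shows the fingertips over the cap near (256,227), the nose near (185,80) and drum dots at (268,10), (287,55) and (272,78). The side view shows no rib yet, so it is wound underneath. I'll press now.

```bash
echo '{"offsets":[[0,0,0.008,0,0,0],[0,0,0.004,0,0,0],[0,0,0.002,0,0,0],[0,0,0.002,0,0,0],[0,0,0,0,0,0]]}' | python3 -m jog
echo '{"offsets":[[0,0,0.001,0,0,0],[0,0,0.001,0,0,0],[0,0,0,0,0,0]]}' | python3 -m jog
echo '{"offsets":[[0,0,0.001,0,0,0],[0,0,0.001,0,0,0],[0,0,0,0,0,0]]}' | python3 -m jog
echo '{"offsets":[[0,0,0.001,0,0,0],[0,0,0.001,0,0,0],[0,0,0,0,0,0]]}' | python3 -m jog
```

```text
time: 3.45
tcp_pos: [0.6273, 0.0119, 0.2325]
ee_rot: [[-0.702, -0.712, -0.0], [-0.712, 0.702, 0.0], [0.0, 0.0, -1.0]]
ft_force: [-0.1, 0.3, 0.7]
grip_width: 0.0002
grip_force: 0.0
time: 3.7
tcp_pos: [0.6275, 0.0118, 0.2308]
ee_rot: [[-0.702, -0.712, 0.0], [-0.712, 0.702, 0.0], [-0.0, -0.0, -1.0]]
ft_force: [-0.0, 0.4, 1.4]
grip_width: 0.0006
grip_force: 0.7
time: 3.95
tcp_pos: [0.6276, 0.0119, 0.2294]
ee_rot: [[-0.702, -0.712, 0.001], [-0.712, 0.702, 0.0], [-0.001, -0.0, -1.0]]
ft_force: [-2.6, 1.6, 4.8]
grip_width: 0.0003
grip_force: 2.8
time: 4.2
tcp_pos: [0.6276, 0.0119, 0.2276]
ee_rot: [[-0.702, -0.712, 0.001], [-0.712, 0.702, 0.0], [-0.001, -0.0, -1.0]]
ft_force: [-3.1, 1.4, 7.3]
grip_width: 0.0004
grip_force: 3.6
```

```bash
echo '{"offsets":[[0,0,0.001,0,0,0],[0,0,0.001,0,0,0]]}' | python3 -m jog|sed -n '1,2p;4p'
echo '{"offsets":[[0,0,0.001,0,0,0],[0,0,0.0005,0,0,0]]}' | python3 -m jog|sed -n '1,2p;4p;5p;6p'
python3 - <<'E'
from h import *
for n in('wrist','side'):cv2.imwrite(f'pics/{n}2.png',env.get_image(n)[:,:,::-1])
for n,r in (('wrist','w1r'),('side','s1r')):
    a=cv2.imread(f'pics/{n}2.png');b=cv2.imread(f'pics/{r}.png')
    m=(cv2.absdiff(a,b).max(2)>40);m=m[:110,150:330] if n=='wrist' else m[195:260,230:320];print(n,m.sum())
E
```

```text
time: 4.37
tcp_pos: [0.6276, 0.0119, 0.2259]
ft_force: [-3.4, 0.6, 8.8]
time: 4.53
tcp_pos: [0.6276, 0.0119, 0.2243]
ft_force: [-3.6, 1.3, 8.0]
grip_width: 0.0004
grip_force: 4.1
wrist 2256
side 65
```

```bash
for i in 1; do echo '{"offsets":[[0,0,0.0007,0,0,0]]}' | python3 -m jog|sed -n '1,2p;4p'; done
echo '{"offsets":[[0,0,0.0007,0,0,0]]}' | python3 -m jog|sed -n '1,2p;4p'
echo '{"offsets":[[0,0,0.0005,0,0,0]]}' | python3 -m jog|sed -n '1,2p;4p'
```

```text
time: 4.72
tcp_pos: [0.6276, 0.0119, 0.2237]
ft_force: [-3.3, 0.6, 8.0]
time: 4.8
tcp_pos: [0.6276, 0.0119, 0.2229]
ft_force: [-2.9, 0.6, 8.9]
time: 4.88
tcp_pos: [0.6275, 0.0118, 0.2223]
ft_force: [-2.2, -1.1, 3.8]
```

Force fell to 3.8 N, so the nose is clear. I'll hold briefly and look.

```bash
echo '{"offsets":[[0,0,0.0004,0,0,0],[0,0,0,0,0,0],[0,0,0,0,0,0]]}' | python3 -m jog|sed -n '1,2p;4p'
cat > snap.py <<'E'
from h import *
import sys
k=sys.argv[1];s=env.get_image('side')[:,:,::-1];w=env.get_image('wrist')[:,:,::-1]
cv2.imwrite(f'pics/side{k}.png',s);cv2.imwrite(f'pics/wrist{k}.png',w);print(env.get_obs()['time'])
E
python3 snap.py 3
python3 - <<'E'
from h import *
c=np.zeros((600,800,3),np.uint8)
for j,k in enumerate((2,3)):
    s=cv2.imread(f'pics/side{k}.png');w=cv2.imread(f'pics/wrist{k}.png')
    c[j*300:j*300+300,:380]=cv2.resize(s[190:265,230:325],None,fx=4,fy=4,interpolation=2)
    c[j*300:j*300+300,390:800]=cv2.resize(w[0:120,140:304],None,fx=2.5,fy=2.5)
cv2.imwrite('pics/c3.png',c)
z=np.load('u.npz');o=z['o'];x=z['x'];y=z['y'];i=env.camera_info('side')
for a in np.arange(-.26,2.2,.262):
  for X in(-.02,.025):
    th=np.pi/4-a;P=o+X*x-y*.046*np.cos(th);P[2]=.085+.046*np.sin(th)
    q=i['attitude'].T@(P-i['xyz']);q=i['mtx']@np.array([q[0],-q[1],-q[2]]);q/=q[2]
    print(round(a,2),X,((q[:2]-[230,190])*4).round(),end=' ')
  print()
E
```

```text
time: 5.13
tcp_pos: [0.6275, 0.0118, 0.2212]
ft_force: [-1.3, 0.9, 4.6]
5.2333
-0.26 -0.02 [192. 123.] -0.26 0.025 [260. 103.] 
0.0 -0.02 [199. 143.] 0.0 0.025 [266. 122.] 
0.26 -0.02 [204. 162.] 0.26 0.025 [271. 141.] 
0.53 -0.02 [206. 181.] 0.53 0.025 [274. 160.] 
0.79 -0.02 [207. 197.] 0.79 0.025 [274. 176.] 
1.05 -0.02 [205. 210.] 1.05 0.025 [272. 188.] 
1.31 -0.02 [201. 218.] 1.31 0.025 [267. 197.] 
1.57 -0.02 [196. 221.] 1.57 0.025 [261. 200.] 
1.84 -0.02 [188. 220.] 1.84 0.025 [253. 199.] 
2.1 -0.02 [180. 213.] 2.1 0.025 [245. 193.]
```

View pics/c3.png

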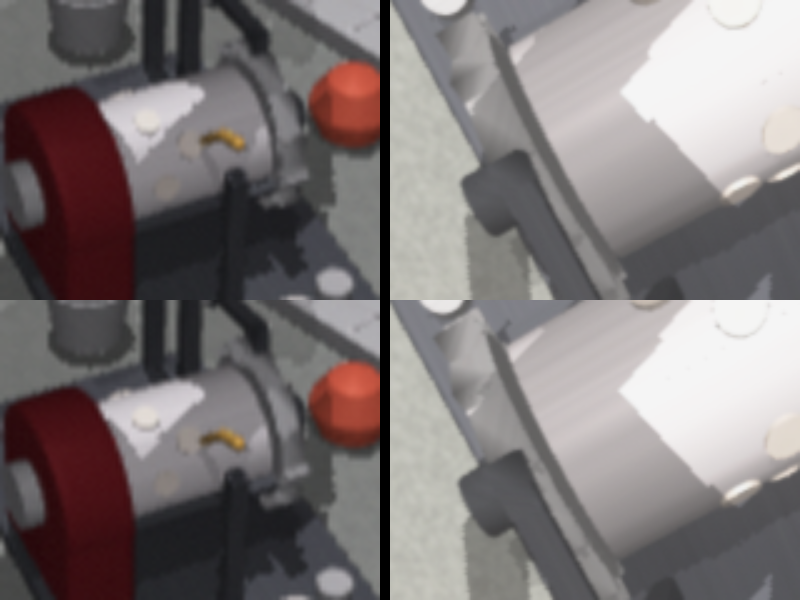

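Dots moved slightly, by about 0.09 rad, so the drum is turning while the nose is lifted. The rib isn't in view yet.

```bash
cat > rib.py <<'E'
from h import *
import sys
def prof(f):
    s=cv2.cvtColor(cv2.imread(f),cv2.COLOR_BGR2GRAY)
    z=np.load('u.npz');o=z['o'];x=z['x'];y=z['y'];i=env.camera_info('side');r=[]
    for a in np.arange(-.4,1.25,.1):
        v=[]
        for X in np.linspace(-.03,0,7):
            th=np.pi/4-a;P=o+X*x-y*.044*np.cos(th);P[2]=.085+.044*np.sin(th)
            q=i['attitude'].T@(P-i['xyz']);q=i['mtx']@np.array([q[0],-q[1],-q[2]]);q/=q[2]
            v.append(s[int(round(q[1])),int(round(q[0]))])
        r.append(int(np.median(v)))
    return r
if __name__=='__main__':
    k=sys.argv[1];cv2.imwrite(f'pics/side{k}.png',env.get_image('side')[:,:,::-1])
    print(round(env.get_obs()['time'],2),prof(f'pics/side{k}.png'),'angles -0.4..1.2 step .1')
E
python3 -c "
from rib import *
print(prof('pics/side2.png'));print(prof('pics/side3.png'))"
echo '{"offsets":[[0,0,0,0,0,0],[0,0,0,0,0,0],[0,0,0,0,0,0],[0,0,0,0,0,0]]}' | python3 -m jog|sed -n '1,2p;4p'
python3 rib.py 4
```

```text
[135, 136, 136, 130, 139, 124, 130, 125, 119, 109, 104, 85, 50, 44, 40, 34, 33]
[135, 138, 135, 131, 133, 129, 129, 125, 120, 109, 103, 72, 45, 40, 34, 30, 30]
time: 5.57
tcp_pos: [0.6275, 0.0118, 0.2209]
ft_force: [-0.4, 0.8, 4.2]
5.62 [136, 136, 136, 132, 127, 129, 129, 126, 121, 110, 91, 44, 40, 35, 30, 30, 30] angles -0.4..1.2 step .1
```

```bash

echo '{"offsets":[[0,0,0,0,0,0],[0,0,0,0,0,0],[0,0,0,0,0,0],[0,0,0,0,0,0]]}' | python3 -m jog|sed -n '1,2p;4p'
python3 rib.py 5
echo '{"offsets":[[0,0,0,0,0,0],[0,0,0,0,0,0],[0,0,0,0,0,0]]}' | python3 -m jog|sed -n '1,2p;4p'
python3 rib.py 6
```

```text
time: 5.95
tcp_pos: [0.6275, 0.0118, 0.2209]
ft_force: [0.0, 2.3, 4.5]
6.0 [133, 139, 137, 126, 134, 127, 130, 125, 120, 103, 54, 38, 37, 46, 43, 34, 31] angles -0.4..1.2 step .1
time: 6.25
tcp_pos: [0.6275, 0.0118, 0.2209]
ft_force: [-0.3, 1.9, 4.3]
6.3 [134, 138, 137, 128, 132, 127, 131, 126, 115, 82, 41, 38, 48, 66, 46, 35, 30] angles -0.4..1.2 step .1
```

```bash

echo '{"offsets":[[0,0,0,0,0,0],[0,0,0,0,0,0],[0,0,0,0,0,0],[0,0,0,0,0,0],[0,0,0,0,0,0],[0,0,0,0,0,0],[0,0,0,0,0,0],[0,0,0,0,0,0]]}' | python3 -m jog|sed -n '1,2p;4p'
python3 rib.py 7
```

```text
time: 6.97
tcp_pos: [0.6275, 0.0118, 0.2209]
ft_force: [0.1, 1.8, 5.3]
7.02 [135, 137, 139, 127, 133, 128, 128, 113, 55, 39, 54, 90, 85, 66, 44, 33, 34] angles -0.4..1.2 step .1
```

```bash

echo '{"offsets":[[0,0,0,0,0,0],[0,0,0,0,0,0],[0,0,0,0,0,0],[0,0,0,0,0,0],[0,0,0,0,0,0],[0,0,0,0,0,0]]}' | python3 -m jog|sed -n '1,2p;4p'
python3 rib.py 8
```

```text
time: 7.52
tcp_pos: [0.6275, 0.0118, 0.2209]
ft_force: [0.6, 2.2, 4.5]
7.57 [137, 138, 138, 129, 132, 127, 109, 48, 44, 77, 97, 90, 86, 68, 45, 34, 32] angles -0.4..1.2 step .1
```

```bash

echo '{"offsets":[[0,0,-0.02,0,0,0],[0,0,-0.02,0,0,0],[0,0,0,0,0,0],[0,0,0,0,0,0],[0,0,0,0,0,0],[0,0,0,0,0,0],[0,0,0,0,0,0],[0,0,0,0,0,0]]}' | python3 -m jog|sed -n '1,2p;4p'
python3 rib.py 9
echo '{"offsets":[[0,0,0,0,0,0],[0,0,0,0,0,0],[0,0,0,0,0,0],[0,0,0,0,0,0],[0,0,0,0,0,0],[0,0,0,0,0,0],[0,0,0,0,0,0],[0,0,0,0,0,0]]}' | python3 -m jog|sed -n '1,2p;4p'
python3 rib.py 10
echo '{"offsets":[[0,0,0,0,0,0],[0,0,0,0,0,0],[0,0,0,0,0,0],[0,0,0,0,0,0],[0,0,0,0,0,0],[0,0,0,0,0,0],[0,0,0,0,0,0],[0,0,0,0,0,0]]}' | python3 -m jog|sed -n '1,2p;4p'
python3 rib.py 11
echo '{"offsets":[[0,0,0,0,0,0],[0,0,0,0,0,0],[0,0,0,0,0,0],[0,0,0,0,0,0],[0,0,0,0,0,0],[0,0,0,0,0,0],[0,0,0,0,0,0],[0,0,0,0,0,0]]}' | python3 -m jog|sed -n '1,2p;4p'
python3 rib.py 12
python3 snap.py 13
python3 - <<'E'
from h import *
s=cv2.imread('pics/side13.png');w=cv2.imread('pics/wrist13.png');c=np.zeros((480,800,3),np.uint8)
c[:,:400]=cv2.resize(s[145:265,225:325],None,fx=4,fy=4,interpolation=2)
c[:375,400:800]=cv2.resize(w[0:150,140:300],None,fx=2.5,fy=2.5)
cv2.imwrite('pics/c13.png',c)
E
```

```text
time: 8.23
tcp_pos: [0.6269, 0.0117, 0.2598]
ft_force: [0.2, 0.1, -0.6]
8.28 [182, 138, 139, 128, 128, 93, 42, 71, 103, 103, 101, 94, 86, 67, 45, 34, 33] angles -0.4..1.2 step .1
time: 8.95
tcp_pos: [0.6274, 0.0118, 0.2609]
ft_force: [0.0, 0.3, -0.4]
9.0 [181, 138, 140, 127, 69, 57, 102, 113, 117, 106, 100, 94, 88, 67, 45, 34, 32] angles -0.4..1.2 step .1
time: 9.67
tcp_pos: [0.6274, 0.0118, 0.2609]
ft_force: [0.7, -0.1, -0.0]
9.72 [184, 139, 134, 84, 75, 109, 126, 124, 116, 105, 98, 95, 88, 67, 45, 34, 32] angles -0.4..1.2 step .1
time: 10.38
tcp_pos: [0.6274, 0.0118, 0.2609]
ft_force: [0.0, 0.9, -0.6]
10.43 [182, 138, 133, 84, 75, 109, 126, 123, 116, 105, 98, 94, 89, 66, 44, 34, 31] angles -0.4..1.2 step .1
10.5333
```

View pics/c13.png

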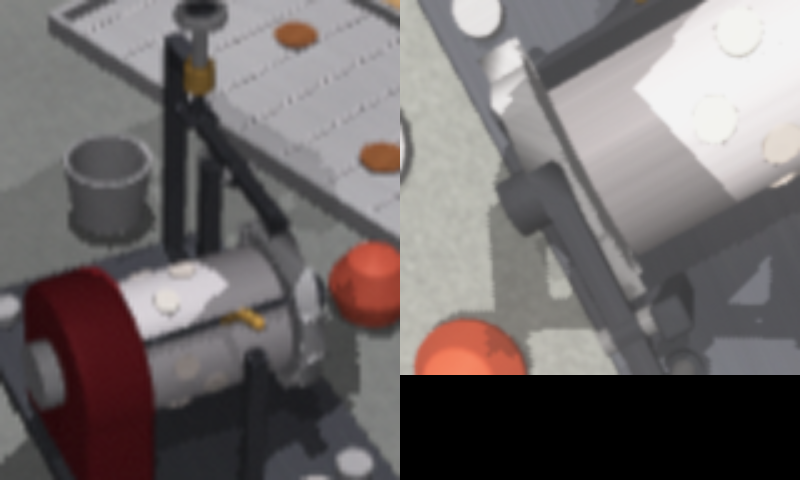

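The rib now lies under the brass pointer (crop about (240,315)). It hasn't moved between the last two readings, the nose is down and the fingers are clear of the button.

```bash
python3 -c "
from workcell import env
print(env.sign_off())"
```

```text
the job is handed in; nothing more can be done
None
```

The drum turned back and the pawl locked it at home, with the rib under the brass pointer and holding still. Peak force on the button was about 9 N, the fingers are clear, and nothing around it was touched. I handed the job in, but the sign-off gave no verdict.

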